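# Pack and clamp the picnic tin

### The arm

A 6-joint arm with a two-finger parallel gripper is mounted at the origin on a cart in front of the work surface, level with it; the furniture and walls round the work are solid. World frame = base frame: x ahead of the robot, y to its left, z up, the work surface at z = 0. Lengths are in m, angles in rad, forces in N, time in s.
With the tool pointing down it reaches from about 0.3 to 0.875 m from the base axis. Payload 6.4 kg.
Tool frame: the origin (TCP) lies between the finger pads; the fingertips stand 8 mm ahead of it and the grasp point (between the pads) lies 11 mm behind it (ctrl.finger_overhang is the distance from the TCP to the fingertips, in m); z points along the fingers, y is the line along which they close (so a half turn about z gives the same grasp; the last joint's range is limited). The gripper opens to 85 mm and grips with 20 to 120 N. Pads are 22 mm wide; open, the fingers measure 114 mm over their backs; the gripper's body (76 mm by 85 mm) begins 54 mm behind the grasp point. The pads swing forward as they close: fully open they stand 13 mm farther back than shut.
Start: joints at [-0.206, 0.181, 1.607, -0, 1.354, -0.206], TCP at [0.575, 0, 0.239] pointing down, gripper open.
Joint ranges: [-2.99, 2.99], [-0.89, 2.07], [0.3, 2.58], [-1.14, 4.28], [0, 2.63], [-3.12, 3.12]. Speed limits (rad/s): [2.57, 2.57, 3.01, 3.14, 3.14, 3.14].

### API

Orientations are given as a unit quaternion [w, x, y, z].
In Python, from bench import ctrl, camera gives the robot as it stands.
- The arm moves only by the shell command python3 -m pendant 'ROWS' [OPENING]. ROWS is JSON, a list of rows, each a list of 6 numbers: the shift along the world's x, y, z normalised to -1 to 1, where 1 is 200 mm, then the turn, a rotation vector about the world's x, y, z normalised to -1 to 1, where 1 is pi/2 rad. In form: [[dx, dy, dz, rx, ry, rz], ...]. A call has exactly 10 rows; each row shifts and turns the commanded pose from where the row before left it; what a row does not reach is not made up. A row lasts 1/8 s, in which the tool goes at most 62.5 mm and 10.7 degrees, less where a joint would pass 70% of its speed; a pose out of reach is approached as far as the arm can. A call with a number of a shift or a turn outside -1 to 1 is refused whole. A call with a gripper value outside its range is refused whole. OPENING is the opening, from -1 (shut) to 1 (fully open), set as the call begins (- or left out, the last holds). The fingers move at their own pace and stop on an object; the grip force is fixed at half the most. Time passes only in rows, so rows that do not move let the fingers close, or fill a call up. It gives the time, the measured TCP pose, the force, the opening and the grip force at its end, in the units of the state.
- ctrl.get_obs(): the state, without advancing time (a new reading comes with each control period).
- camera(name): name is "scene" or "side" or "wrist"; returns a dict with "color" (384x512x3 uint8, blue, green, red), "fx", "fy", "cx", "cy" (pixels), "distortion" ([k1, k2, p1, p2, k3] as OpenCV has them; the pictures are not rectified), "xyz" and "rotation" of the camera in the world; the wrist camera has in their place "hand_eye" (4x4, takes a point from camera to tool coordinates, whose origin is the TCP and whose axes are the flange's). Camera axes: x right, y down, z forward; pixel columns grow to the right and rows downward; lengths in m; the calibration is good to about 2 mm. A picture is of the moment at which its call begins: read the wrist's pose just before it. There is no depth.
- ctrl.hand_in(): hands the job in; it is judged then, once.
The state is a dict: "time_s": time; "q": joint angles; "dq": joint speeds; "joint_efforts": joint torques, N m; "eef_pos": TCP position; "eef_rot": TCP orientation; "wrist_force": force on the tool from outside, world axes, zero at the start; "torque": the same for the moment, N m; "opening": opening from 0.0 (shut) to 1.0 (fully open); "grasp_force": force on a finger pad.
Only numpy, scipy, OpenCV 4.12 (cv2) and the standard library are available. Lean on these libraries where they do the work, as an engineer would, in place of code of your own. Each camera call takes 0.05 s, during which the arm holds its last target. There are 200 camera calls.

### The job

Pack the open picnic tin: lift its hinged wooden flap right up, put all the vegetables and fruit that lie near the front of the worktop to the left of the tin (garlic bulbs, tomato, lemon) into the lower tier, lower the flap flat over them, and then lay the peeler and the can opener, whichever are there, on the flap. Then shut the lid, and only then swing the wire bail from the front of the tin over its dead centre until it has snapped down on top of the lid. Leave the brown-lidded jar of salt and the things at the back, by the bread bin and the coffee mill, where they stand.

Things in the scene. Friction and masses are not known exactly. Their poses are not given: they have to be found in the camera images.
- tin: Grey metal picnic tin, fixed to the worktop, 162 (its x) by 222 (its y) by 88 mm high without the lid; walls and floor 6 mm thick. Origin: centre of its underside; z up. Its front (bail side) faces its own -x; lid and flap are hinged along its rear (+x) wall.
- tin_floor (a point): Centre of the tin's inner floor (lower tier), 6 mm above its underside, axes as the tin's; 150 (x) by 210 (y) mm, 66 mm clear height under the shut flap; room for three vegetables in a row along y (for example at y = -70, 0, 70 mm).
- tin_upper (a point): Centre of the upper tier: on the top face of the shut flap, 77.5 mm above the tin's underside and 10 mm below its rim; axes as the tin's; 150 (x) by 210 (y) mm. The shut lid leaves 36 mm above it. Two tools fit side by side along y, for example at x = -22 and 38 mm.
- lid (a joint): Lid hinge, rad: 0 shut, up to 1.95 open; axis along the tin's y through (81, 0, 88) mm of the tin frame. Starts open at 1.75 to 1.95, leaning back past upright, and stays there; pushed forward to less than about 1.4 it sinks shut by itself in about two seconds (damped). 0.3 kg.
- lid_edge (a point): Middle of the lid's free edge, 164 mm from the hinge line and half way up its rim. The lid is a cap 166 by 226 by 31 mm; open, its outer side faces the tin's rear (+x). Shut, its top is at z = 119 mm above the tin's underside, with a ridge 12 mm thick, 14 mm high, 90 mm long (along y) at tin x = -50 mm.
- flap (a joint): Flap hinge, rad: 0 lying flat over the lower tier (the start), up to 1.65 standing open. Axis along the tin's y through (73, 0, 75) mm of the tin frame. Wooden, 142 by 204 by 5 mm, 0.1 kg; beyond about 1.6 it stays open by its own weight, below 1.4 it sinks shut (damped).
- flap_knob (a point): Centre of the flap's pull knob: an upright steel disc of 20 mm diameter, 14 mm thick along the tin's y (pinch it across those 14 mm), on the flap's top near its front edge and its +y end. Flap shut: at tin (-63, 75, 87.5) mm, 10 mm above the flap's surface. 136.6 mm from the hinge axis.
- bail (a joint): Wire bail hinge, rad; axis along the tin's y through (-50, 0, 60) mm of the tin frame. 0 (the start): out of the tin's front, rising 0.26 rad (15 degrees) above level; 1.31: straight up; 2.19: end stop, on top of the lid, clamped. A spring throws it back to 0 below about 1.2 (dead centre) and on to 2.19 above; swinging it takes up to about 8 N at its bar.
- bail_grip (a point): Centre of the bail's black cross-bar sleeve, 12 mm diameter, 120 mm long along the tin's y, 105 mm from the bail's axis; at 0 it is 70 mm in front of the tin's front wall, 87 mm above the worktop. It may be pinched from above with the fingers either side of it, and turns in the grip.
- garlic_1: Garlic bulb, round, 56 mm wide and 56 mm high, 34 g. Origin: centre of its underside. May be absent.
- garlic_1_center (a point): Centre of that bulb.
- garlic_2: Another garlic bulb like garlic_1. May be absent.
- garlic_2_center (a point): Centre of that bulb.
- tomato_1: Tomato, round, 62 mm wide, 61 mm high, 102 g. Origin: centre of its underside. May be absent.
- tomato_1_center (a point): Centre of the tomato.
- lemon_1: Lemon lying on its side, 72 mm long (its x), 55 wide, 56 high, 97 g. Origin: centre of its underside. May be absent.
- lemon_1_center (a point): Centre of the lemon.
- peeler: Vegetable peeler, lying flat, 170 (its x) by 25 by 18 mm, 80 g, handle gripped across its y. Origin: centre of its underside. May be absent.
- can_opener: Can opener, lying flat, 174 (its x) by 41 by 20 mm, 80 g, gripped across its y. Origin: centre of its underside. May be absent.
- jar_salt: Bystander: small jar with a brown screw lid, 68 mm across, 88 mm high. Origin: centre of its underside.
There are look-alikes about, which are no part of the job. Several things look just like the lemon_1: the one meant starts farthest to the robot's right.

How it is judged:
By the outcome, as a careful person would: the job done as asked, in the order asked, and still so for the second after the job is handed in, with the robot touching nothing.
Of garlic_1, garlic_2, tomato_1, lemon_1 only 2 to 3 are there at a start; the rules pass over those that are not, and their reading is None.
Of peeler, can_opener only 1 to 2 are there at a start; the rules pass over those that are not, and their reading is None.
At some moment in a run one of garlic_1, garlic_2, tomato_1 may be knocked a few centimetres aside while the robot is not near it.
Once in a run the grip may slacken for a moment while it holds something.
It also fails if it takes over 210 s, if anything falls off the work surface, if the arm or the gripper's body presses on something with over 40 N, if the wrist force passes 120 N, or if a joint passes its speed limit or range.

## Working session

There is one attempt and no reset: what is moved stays moved. The work goes in short steps, Python scripts to look and compute and a shell command to move; the robot and the scene stay as the last step left them, time stands still between calls to the robot, and variables do not carry over. Pictures are saved under pics/ and viewed, at most 14 in all, crops included, and the job is handed in when it is done.

```bash
ls; mkdir -p pics
cat > h.py <<'E'
import numpy as np, cv2
from bench import ctrl, camera
from scipy.spatial.transform import Rotation as R
def shot(n,f):
    o=ctrl.get_obs(); c=camera(n); cv2.imwrite('pics/'+f,c['color'])
    d={k:np.array(v) for k,v in c.items() if k!='color'}
    if n=='wrist':
        w,x,y,z=o['eef_rot']; T=np.eye(4); T[:3,:3]=R.from_quat([x,y,z,w]).as_matrix(); T[:3,3]=o['eef_pos']
        d['T']=T@np.array(c['hand_eye'])
    else:
        T=np.eye(4); r=np.array(c['rotation']); 
        T[:3,:3]=r if r.shape==(3,3) else R.from_quat([r[1],r[2],r[3],r[0]]).as_matrix()
        T[:3,3]=c['xyz']; d['T']=T
    np.savez('pics/'+f[:-4]+'.npz',**d); return c['color']
def load(f): return np.load('pics/'+f+'.npz')
def ray(d,uv):
    K=np.array([[d['fx'],0,d['cx']],[0,d['fy'],d['cy']],[0,0,1]],float)
    p=cv2.undistortPoints(np.array([[uv]],float),K,d['distortion'])[0,0]
    T=d['T']; v=T[:3,:3]@np.array([p[0],p[1],1]); return T[:3,3],v/np.linalg.norm(v)
def atz(f,uv,z):
    o,v=ray(load(f),uv); return (o+v*(z-o[2])/v[2]).round(4)
def tri(*a):
    A=np.zeros((3,3));b=np.zeros(3); L=[]
    for f,uv in a:
        o,v=ray(load(f),uv);P=np.eye(3)-np.outer(v,v);A+=P;b+=P@o;L.append((P,o))
    x=np.linalg.solve(A,b); return x.round(4),[round(1e3*np.linalg.norm(P@(x-o)),1) for P,o in L]
def proj(f,X):
    d=load(f);K=np.array([[d['fx'],0,d['cx']],[0,d['fy'],d['cy']],[0,0,1]],float)
    T=np.linalg.inv(d['T']); return cv2.projectPoints(np.array(X,float).reshape(-1,3),cv2.Rodrigues(T[:3,:3])[0],T[:3,3],K,d['distortion'])[0][:,0].round(1)
def st():
    o=ctrl.get_obs(); print({k:np.round(o[k],3).tolist() for k in ('time_s','eef_pos','eef_rot','q','wrist_force','opening','grasp_force')})
E
python3 - <<'E'
from h import *
a=shot('scene','s0.png');b=shot('side','d0.png');shot('wrist','w0.png');st()
for f in('s0','d0','w0'):print(f,load(f)['T'].round(3).tolist(), load(f)['fx'])
E
```

```text
pics
{'time_s': 0.15, 'eef_pos': [0.575, 0.0, 0.239], 'eef_rot': [-0.001, 0.707, 0.707, -0.0], 'q': [-0.206, 0.181, 1.608, 0.0, 1.354, -0.206], 'wrist_force': [-0.533, -0.63, 0.666], 'opening': 1.0, 'grasp_force': 0.0}
s0 [[0.685, -0.33, 0.65, -0.541], [-0.728, -0.28, 0.625, -0.776], [-0.024, -0.902, -0.432, 0.831], [0.0, 0.0, 0.0, 1.0]] 482.30468953515464
d0 [[-0.976, -0.082, 0.201, 0.334], [-0.217, 0.374, -0.902, 1.285], [-0.001, -0.924, -0.383, 0.517], [0.0, 0.0, 0.0, 1.0]] 392.8257033176617
w0 [[1.0, 0.0, -0.002, 0.575], [-0.0, -0.959, -0.285, 0.071], [-0.002, 0.285, -0.959, 0.374], [0.0, 0.0, 0.0, 1.0]] 313.1468709292179
```

View pics/s0.png

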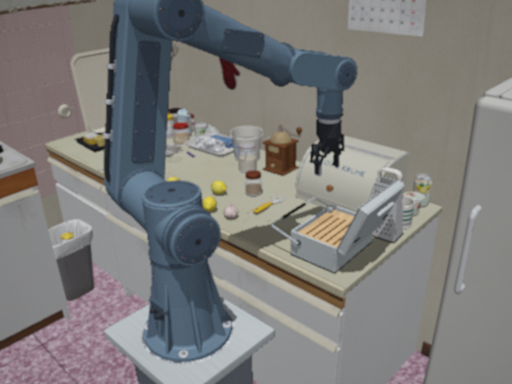

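View pics/d0.png

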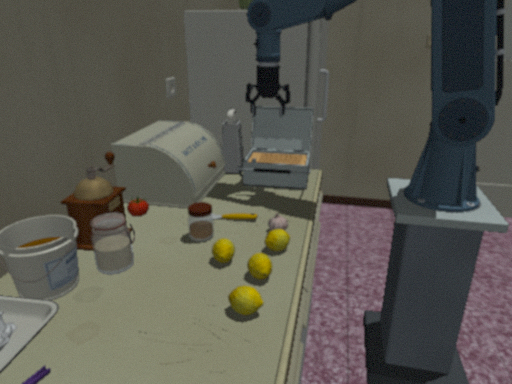

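View pics/w0.png

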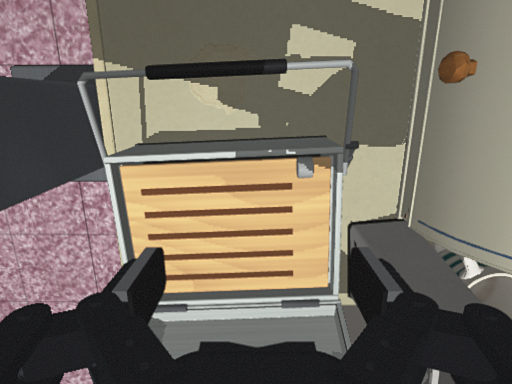

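Scene: the tin is on the right with its bail facing the robot's left (+y). One garlic, an orange-handled tool and four lemons lie left of the tin. The side view shows the lemons at (277,240), (223,250), (260,265), (246,300), the garlic at (279,222), a tomato at (137,207) back by the mill (a look-alike to leave), and the tool at (235,216).

Run:
```python
from h import *
for n,uv,z in [('lemA',(277,240),.028),('lemB',(223,250),.028),('lemC',(260,265),.028),('lemD',(246,300),.028),('garl',(279,222),.028),('tom',(137,207),.03),('tool',(238,216),.01),('jar',(200,223),.044)]:
    p=atz('d0',uv,z); print(n,p,proj('s0',p).tolist())
print('garlic',tri(('d0',(279,222)),('s0',(231,212))))
print('lem', tri(('d0',(277,240)),('s0',(209,204))))
for uv in [(108,160),(345,150),(341,300)]: print('rim',atz('w0',uv,.088))
print('grip',atz('w0',(217,69),.087),'knob',atz('w0',(305,164),.0975))
a=cv2.imread('pics/s0.png')[160:240,150:310]; b=cv2.imread('pics/d0.png')[190:320,190:310]
a=cv2.resize(a,None,fx=5,fy=5,interpolation=2);b=cv2.resize(b,(480,520),interpolation=2)
cv2.imwrite('pics/c0.png',cv2.resize(np.hstack([cv2.resize(a,(800,400))[:, :],]),(800,400))); 
b=cv2.resize(cv2.imread('pics/d0.png')[190:320,120:320],(308,200),interpolation=2)
cv2.imwrite('pics/c0.png',np.vstack([a,np.hstack([b,np.zeros((200,492,3),np.uint8)])]))
```

```text
lemA [0.4639 0.4377 0.028 ] [[208.3, 203.3]]
lemB [0.5814 0.5122 0.028 ] [[218.1, 187.1]]
lemC [0.4826 0.5556 0.028 ] [[191.5, 192.4]]
lemD [0.4846 0.68   0.028 ] [[172.0, 183.3]]
garl [0.4746 0.3401 0.028 ] [[228.9, 210.5]]
tom [0.8954 0.3383 0.03  ] [[303.2, 173.3]]
tool [0.6022 0.2934 0.01  ] [[263.1, 206.2]]
jar [0.6708 0.4211 0.044 ] [[250.7, 182.3]]
garlic (array([0.4762, 0.3315, 0.0239]), [np.float64(0.4), np.float64(0.4)])
lem (array([0.4644, 0.4343, 0.026 ]), [np.float64(0.1), np.float64(0.1)])
rim [0.4366 0.0188 0.088 ]
rim [0.6549 0.028  0.088 ]
rim [ 0.6634 -0.1311  0.088 ]
grip [0.5403 0.0972 0.087 ] knob [0.6174 0.0168 0.0975]
```

View pics/c0.png

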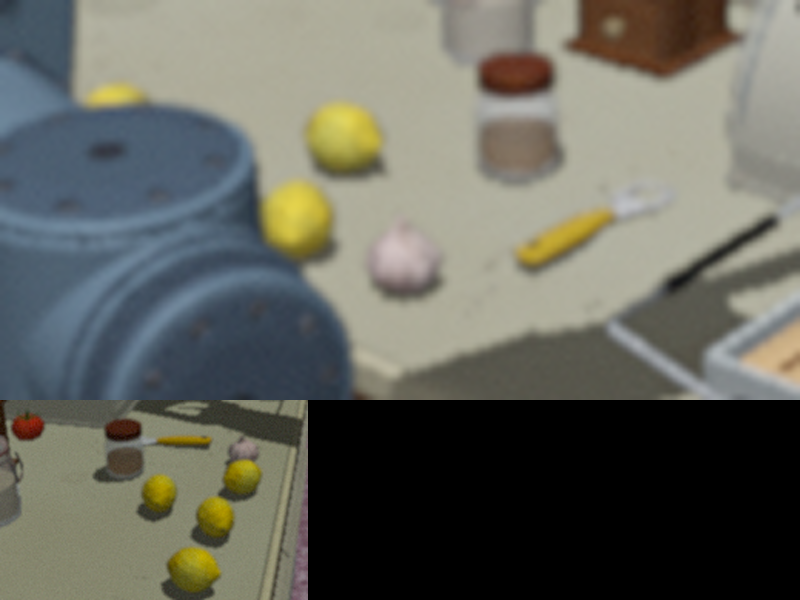

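The lemon meant is the one at side (277,240), scene (209,204): its y = 0.435 is the lowest of the four (the others are at 0.51, 0.56 and 0.68), so it lies farthest right, and the crop confirms it. The tool is the yellow peeler; there is no can opener, tomato or second garlic at the front. Next I take a closer wrist view of the knob and the tin.

```bash
python3 -m pendant '[[0.05,0.05,-0.05,0,0,0],[0.05,0.05,-0.05,0,0,0],[0.05,0.05,-0.05,0,0,0],[0.05,0,-0.05,0,0,0],[0,0,-0.05,0,0,0],[0,0,0,0,0,0],[0,0,0,0,0,0],[0,0,0,0,0,0],[0,0,0,0,0,0],[0,0,0,0,0,0]]'; python3 -c "
from h import *
shot('wrist','w1.png');st()"
```

```text
time_s: 1.4
eef_pos: [0.6151, 0.03, 0.1896]
eef_rot: [0.0, 0.707, 0.707, 0.0]
wrist_force: [-0.2, -0.1, -0.5]
opening: 0.999
grasp_force: 0.0
{'time_s': 1.45, 'eef_pos': [0.615, 0.03, 0.19], 'eef_rot': [0.0, 0.707, 0.707, 0.0], 'q': [-0.144, 0.316, 1.546, 0.0, 1.279, -0.144], 'wrist_force': [0.604, 0.522, 0.116], 'opening': 0.999, 'grasp_force': 0.0}
```

View pics/w1.png

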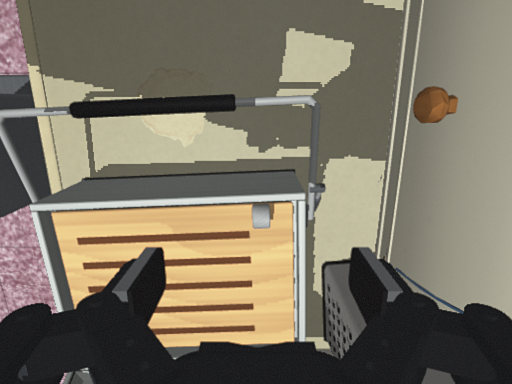

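Wrist view 2: the knob is at (261,215), the outer front rim corners at (33,208) and (307,199), and the sleeve spans (70,110) to (236,101).

Run:
```python
from h import *
print('knob',tri(('w0',(305,166)),('w1',(261,216))))
L=tri(('w0',(107,160)),('w1',(34,208)));Rr=tri(('w0',(345,150)),('w1',(307,199)));print('rimL',L,'rimR',Rr)
print('grip',tri(('w0',(217,69)),('w1',(153,105.5))))
for f,a,b in(('w0',(107,159),(345,149)),('w1',(34,206),(307,198))):
    l,r=atz(f,a,.088)[:2],atz(f,b,.088)[:2]; u=(r-l)/np.linalg.norm(r-l); x=np.array([u[1],-u[0]]);c=(l+r)/2+.081*x
    print(f,np.linalg.norm(r-l),np.degrees(np.arctan2(u[1],u[0])),'c',c,'knob',c-.063*x+.075*u,'grip',c-.1514*x)
    print(proj(f,[*(c-.063*x+.075*u),.0875]),proj(f,[*(c-.1514*x),.087]))
```

```text
knob (array([0.6183, 0.0141, 0.0936]), [np.float64(0.2), np.float64(0.2)])
rimL (array([0.4356, 0.0186, 0.0878]), [np.float64(0.1), np.float64(0.1)]) rimR (array([0.6533, 0.0288, 0.0953]), [np.float64(0.5), np.float64(0.5)])
grip (array([0.5405, 0.0973, 0.0903]), [np.float64(0.4), np.float64(0.4)])
w0 0.21919315682748858 2.40553158624723 c [ 0.54869974 -0.05662862] knob [0.62098941 0.00946377] grip [0.54234516 0.09463796]
[[306.9 169.7]] [[219.5  72.2]]
w1 0.21880260510332145 1.7547402579352747 c [ 0.54803032 -0.05731202] knob [0.62106601 0.00795503] grip [0.54339427 0.09401699]
[[264.1 220.2]] [[159.1 110.6]]
```

```bash
python3 -m pendant '[[0.0175,-0.03,0,0,0,0.022],[0,-0.03,-0.1,0,0,0],[0,-0.0325,-0.1,0,0,0],[0,0,-0.1,0,0,0],[0,0,-0.05,0,0,0],[0,0,-0.05,0,0,0],[0,0,-0.05,0,0,0],[0,0,-0.05,0,0,0],[0,0,0,0,0,0],[0,0,0,0,0,0]]' -0.43; python3 -c "
from h import *
shot('wrist','w2.png')"; python3 -m pendant '[[0,0,0,0,0,0],[0,0,0,0,0,0],[0,0,0,0,0,0],[0,0,0,0,0,0],[0,0,0,0,0,0],[0,0,0,0,0,0],[0,0,0,0,0,0],[0,0,0,0,0,0],[0,0,0,0,0,0],[0,0,0,0,0,0]]' -1
```

```text
time_s: 2.7
eef_pos: [0.6188, 0.0115, 0.0896]
eef_rot: [0.0, 0.695, 0.719, 0.0]
wrist_force: [0.7, -0.3, 0.3]
opening: 0.288
grasp_force: 0.0
time_s: 4.0
eef_pos: [0.6184, 0.0115, 0.09]
eef_rot: [0.0, 0.695, 0.719, -0.0]
wrist_force: [-4.5, -0.7, 5.8]
opening: 0.143
grasp_force: 61.0
```

Run:
```python
import numpy as np
t=np.arange(0,21)*.08+.0917; s=-.1366*np.cos(t); z=.1366*np.sin(t)
for a,b in zip(np.diff(s),np.diff(z)): print('[%.4f,%.4f,%.4f,0,0,0],'%(a*.035/.2,-a/.2,b/.2))
```

```text
[0.0003,-0.0072,0.0542,0,0,0],
[0.0004,-0.0115,0.0534,0,0,0],
[0.0005,-0.0157,0.0523,0,0,0],
[0.0007,-0.0198,0.0509,0,0,0],
[0.0008,-0.0238,0.0491,0,0,0],
[0.0010,-0.0277,0.0471,0,0,0],
[0.0011,-0.0314,0.0447,0,0,0],
[0.0012,-0.0348,0.0421,0,0,0],
[0.0013,-0.0381,0.0392,0,0,0],
[0.0014,-0.0411,0.0360,0,0,0],
[0.0015,-0.0438,0.0326,0,0,0],
[0.0016,-0.0463,0.0290,0,0,0],
[0.0017,-0.0485,0.0252,0,0,0],
[0.0018,-0.0503,0.0212,0,0,0],
[0.0018,-0.0519,0.0171,0,0,0],
[0.0019,-0.0531,0.0129,0,0,0],
[0.0019,-0.0539,0.0087,0,0,0],
[0.0019,-0.0545,0.0043,0,0,0],
[0.0019,-0.0546,-0.0000,0,0,0],
[0.0019,-0.0544,-0.0044,0,0,0],
```

```bash
python3 -m pendant '[[0,-0.007,0.054,0,0,0],[0,-0.0115,0.053,0,0,0],[0.001,-0.016,0.052,0,0,0],[0.001,-0.02,0.051,0,0,0],[0.001,-0.024,0.049,0,0,0],[0.001,-0.028,0.047,0,0,0],[0.001,-0.031,0.045,0,0,0],[0.001,-0.035,0.042,0,0,0],[0.001,-0.038,0.039,0,0,0],[0.0015,-0.041,0.036,0,0,0]]'
python3 -m pendant '[[0.0015,-0.044,0.033,0,0,0],[0.0015,-0.046,0.029,0,0,0],[0.0015,-0.0485,0.025,0,0,0],[0.002,-0.05,0.021,0,0,0],[0.002,-0.052,0.017,0,0,0],[0.002,-0.053,0.013,0,0,0],[0.002,-0.054,0.009,0,0,0],[0.002,-0.0545,0.004,0,0,0],[0.002,-0.0545,0,0,0,0],[0,0,0,0,0,0]]'; python3 -c "
from h import *
a=shot('side','d3.png');b=shot('wrist','w3.png')
cv2.imwrite('pics/c3.png',np.hstack([cv2.resize(a[80:220,190:340],(400,373)),cv2.resize(b,(400,373))]))"
```

```text
time_s: 5.25
eef_pos: [0.6203, -0.0402, 0.182]
eef_rot: [0.0, 0.695, 0.719, -0.0]
wrist_force: [5.2, -6.1, -12.8]
opening: 0.141
grasp_force: 58.5
time_s: 6.5
eef_pos: [0.6241, -0.1298, 0.2126]
eef_rot: [-0.0, 0.695, 0.719, 0.001]
wrist_force: [4.6, 2.6, -7.8]
opening: 0.128
grasp_force: 58.3
```

View pics/c3.png

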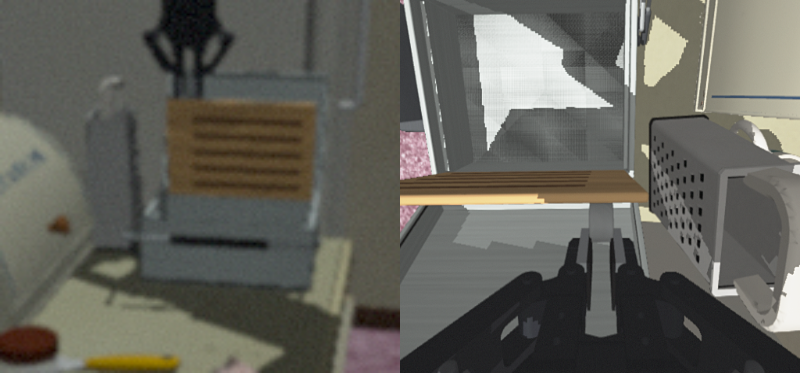

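The flap stands nearly upright with the knob held. I push it the rest of the way, release and rise.

```bash
python3 -m pendant '[[0.002,-0.04,-0.003,0,0,0],[0.002,-0.04,-0.006,0,0,0],[0.001,-0.03,-0.005,0,0,0],[0,-0.02,-0.004,0,0,0],[0,0,0,0,0,0],[0,0,0,0,0,0],[0,0,0,0,0,0],[0,0,0,0,0,0],[0,0,0,0,0,0],[0,0,0,0,0,0]]'
python3 -m pendant '[[0,0,0,0,0,0],[0,0,0,0,0,0],[0,0,0,0,0,0],[0,0,0,0,0,0],[0,0,0.05,0,0,0],[0,0,0.1,0,0,0],[0,0,0.1,0,0,0],[0,0,0.1,0,0,0],[0,0,0,0,0,0],[0,0,0,0,0,0]]' -0.43
python3 -m pendant '[[0,0.05,0.1,0,0,0],[0,0.1,0.1,0,0,0],[-0.05,0.2,0,0,0,0],[-0.1,0.25,0,0,0,0],[-0.1,0.25,0,0,0,0],[-0.1,0.25,0,0,0,0],[-0.1,0.25,0,0,0,0],[-0.1,0.25,0,0,0,0],[-0.1,0.1,0,0,0,0],[0,0,0,0,0,0]]' 1; python3 -c "
from h import *
a=shot('side','d4.png');b=shot('wrist','w4.png')
cv2.imwrite('pics/c4.png',np.hstack([cv2.resize(a[80:280,160:340],(360,400)),b[:,:440]]) if 0 else np.hstack([cv2.resize(a[80:280,180:340],(288,384)),b]))"
```

```text
time_s: 7.85
eef_pos: [0.6252, -0.156, 0.2098]
eef_rot: [0.0, 0.695, 0.719, 0.001]
wrist_force: [5.3, 3.0, -3.3]
opening: 0.118
grasp_force: 58.4
time_s: 9.1
eef_pos: [0.6243, -0.156, 0.2791]
eef_rot: [-0.0, 0.695, 0.719, -0.0]
wrist_force: [0.8, -0.1, -1.3]
opening: 0.286
grasp_force: 0.0
time_s: 10.35
eef_pos: [0.4932, 0.1866, 0.3213]
eef_rot: [0.0, 0.693, 0.721, 0.001]
wrist_force: [-0.2, -1.2, -0.8]
opening: 1.002
grasp_force: 0.0
```

View pics/c4.png

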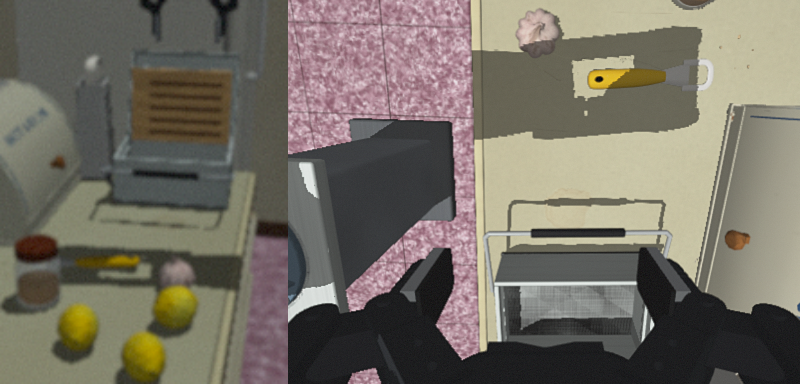

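The flap stays up and the tin is open and empty. The garlic is at wrist (250,33); the peeler handle runs from (300,78) to (372,77) and its head ends near (425,74).

Run:
```python
from h import *
print('garlic',atz('w4',(250,33),.028),tri(('w4',(250,33)),('d0',(279,223)),('s0',(231,212))))
for uv in [(300,79),(372,77),(425,74)]: print('peel',atz('w4',uv,.012))
print(proj('d0',atz('w4',(336,78),.012)),'seen ~ 238,216')
st()
```

```text
garlic [0.4805 0.3369 0.028 ] (array([0.4783, 0.336 , 0.0223]), [np.float64(2.9), np.float64(3.2), np.float64(1.8)])
peel [0.5486 0.2866 0.012 ]
peel [0.6447 0.2929 0.012 ]
peel [0.7152 0.2996 0.012 ]
[[240.2 215. ]] seen ~ 238,216
{'time_s': 10.45, 'eef_pos': [0.495, 0.185, 0.321], 'eef_rot': [0.001, 0.694, 0.72, 0.001], 'q': [0.132, 0.015, 1.623, -0.0, 1.501, 0.096], 'wrist_force': [0.2, 0.288, -0.376], 'opening': 0.997, 'grasp_force': 0.0}
```

```bash
python3 -m pendant '[[-0.016,0.15,-0.1,0,0,-0.011],[-0.016,0.15,-0.1,0,0,-0.011],[-0.016,0.16,-0.2,0,0,0],[-0.016,0.15,-0.2,0,0,0],[-0.016,0.15,-0.2,0,0,0],[0,0,-0.2,0,0,0],[0,0,-0.2,0,0,0],[0,0,-0.2,0,0,0],[0,0,-0.09,0,0,0],[0,0,0,0,0,0]]' 1
python3 -m pendant '[[0,0,0,0,0,0],[0,0,0,0,0,0],[0,0,0,0,0,0],[0,0,0,0,0,0],[0,0,0,0,0,0],[0,0,0,0,0,0],[0,0,0,0,0,0],[0,0,0,0,0,0],[0,0,0,0,0,0],[0,0,0,0,0,0]]' -1
```

```text
time_s: 11.7
eef_pos: [0.4785, 0.3352, 0.0206]
eef_rot: [-0.0, 0.707, 0.707, -0.001]
wrist_force: [0.7, 0.3, -0.6]
opening: 1.0
grasp_force: 0.0
time_s: 12.95
eef_pos: [0.48, 0.3365, 0.0244]
eef_rot: [0.001, 0.707, 0.707, 0.002]
wrist_force: [-3.8, -2.7, 11.0]
opening: 0.583
grasp_force: 60.2
```

```bash
python3 -m pendant '[[0,0,0.1,0,0,0],[0,0,0.2,0,0,0],[0,0,0.2,0,0,0],[0,0,0.2,0,0,0],[0,0,0.2,0,0,0],[0,-0.05,0,0,0,0],[0.02,-0.15,0,0,0,0],[0.02,-0.2,0,0,0,0],[0,-0.2,0,0,0,0],[0,0,0,0,0,0]]'
python3 -m pendant '[[0,-0.2,0,0,0,0],[0.02,-0.2,0,0,0,0],[0.02,-0.2,0,0,0,0],[0,-0.2,0,0,0,0],[0,-0.2,0,0,0,0],[0,-0.2,0,0,0,0],[0,-0.11,0,0,0,0],[0,0,0,0,0,0],[0,0,0,0,0,0],[0,0,0,0,0,0]]'
```

```text
time_s: 14.2
eef_pos: [0.4861, 0.2136, 0.2013]
eef_rot: [-0.0, 0.708, 0.706, -0.0]
wrist_force: [0.2, 0.1, 0.2]
opening: 0.584
grasp_force: 62.2
time_s: 15.45
eef_pos: [0.4945, -0.0449, 0.2014]
eef_rot: [-0.0, 0.707, 0.708, 0.0]
wrist_force: [-0.4, 0.5, -0.4]
opening: 0.585
grasp_force: 62.2
```

```bash
python3 -m pendant '[[0.02,0,-0.1,0,0,0],[0,0,-0.15,0,0,0],[0,0,-0.15,0,0,0],[0,0,-0.15,0,0,0],[0,0,-0.1,0,0,0],[0,0,-0.1,0,0,0],[0,0,-0.06,0,0,0],[0,0,-0.03,0,0,0],[0,0,0,0,0,0],[0,0,0,0,0,0]]'
python3 -m pendant '[[0,0,0,0,0,0],[0,0,0,0,0,0],[0,0,0,0,0,0],[0,0,0,0,0,0],[0,0,0.1,0,0,0],[0,0,0.1,0,0,0],[0,0,0.2,0,0,0],[0,0,0.2,0,0,0],[0,0,0.2,0,0,0],[0,0,0.1,0,0,0]]' 0.53
python3 -m pendant '[[0,0.1,0.1,0,0,0],[0,0.2,0,0,0,0],[-0.02,0.2,0,0,0,0],[-0.02,0.2,0,0,0,0],[-0.02,0.2,0,0,0,0],[-0.02,0.2,0,0,0,0],[-0.02,0.2,0,0,0,0],[-0.02,0.2,0,0,0,0],[-0.02,0.1,0,0,0,0],[0,0,0,0,0,0]]' 1; python3 -c "
from h import *
a=shot('side','d5.png');b=shot('wrist','w5.png')
cv2.imwrite('pics/c5.png',np.hstack([cv2.resize(a[80:280,180:340],(288,384)),b]))"
```

```text
time_s: 16.7
eef_pos: [0.4997, -0.0463, 0.0343]
eef_rot: [0.001, 0.707, 0.707, 0.001]
wrist_force: [5.2, -0.1, -1.4]
opening: 0.578
grasp_force: 65.8
time_s: 17.95
eef_pos: [0.4987, -0.0463, 0.2161]
eef_rot: [0.001, 0.707, 0.707, 0.0]
wrist_force: [-0.0, -0.0, 0.0]
opening: 0.762
grasp_force: 0.0
time_s: 19.2
eef_pos: [0.4693, 0.2748, 0.2333]
eef_rot: [-0.0, 0.706, 0.708, -0.001]
wrist_force: [-0.3, -0.2, -0.9]
opening: 1.003
grasp_force: 0.0
```

View pics/c5.png

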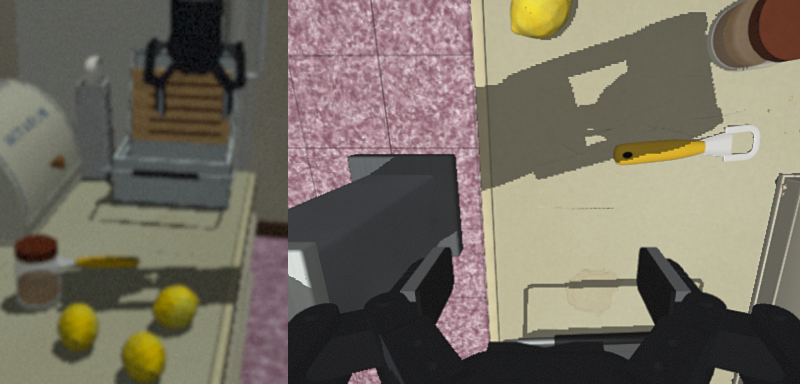

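The garlic is off the worktop and in the tin. The lemon's top is cut off at wrist (253,12). I move in for a closer look at it.

```bash
python3 -m pendant '[[0,0.15,0,0,0,0],[0,0.15,0,0,0,0],[0,0.1,0,0,0,0],[0,0,0,0,0,0],[0,0,0,0,0,0],[0,0,0,0,0,0],[0,0,0,0,0,0],[0,0,0,0,0,0],[0,0,0,0,0,0],[0,0,0,0,0,0]]' 1
python3 - <<'E'
from h import *
im=shot('wrist','w6.png')
hsv=cv2.cvtColor(im,cv2.COLOR_BGR2HSV); m=cv2.inRange(hsv,(22,120,60),(34,255,255))
n,l,s,c=cv2.connectedComponentsWithStats(m)
for i in range(1,n):
    if s[i][4]>300:
        print(s[i],c[i].round(1),cv2.fitEllipse(cv2.findNonZero((l==i).astype(np.uint8))),atz('w6',c[i],.028)[:2],atz('w6',c[i],.012)[:2])
for uv in [(327,154),(415,148),(470,142)]: print('peel w5',atz('w5',uv,.012))
st()
E
```

```text
time_s: 20.55
eef_pos: [0.4705, 0.3539, 0.2335]
eef_rot: [-0.0, 0.707, 0.707, 0.0]
wrist_force: [0.7, 0.3, 0.2]
opening: 0.996
grasp_force: 0.0
[ 344    0   59   49 2263] [372.2  19.8] ((372.3809814453125, 19.37627410888672), (42.500732421875, 50.16144561767578), 82.42718505859375) [0.5834 0.5011] [0.5886 0.5047]
[ 224   62   57   59 2742] [252.1  91.3] ((252.03973388671875, 91.3226089477539), (43.03569793701172, 54.543914794921875), 43.09651184082031) [0.4655 0.4343] [0.4653 0.4348]
[ 321  205   86   24 1427] [361.1 216. ] ((359.91644287109375, 216.1387176513672), (16.785593032836914, 77.30585479736328), 83.74948120117188) [0.5915 0.2968] [0.5971 0.2908]
peel w5 [0.5497 0.2864 0.012 ]
peel w5 [0.6498 0.2935 0.012 ]
peel w5 [0.7117 0.3006 0.012 ]
{'time_s': 20.6, 'eef_pos': [0.47, 0.354, 0.233], 'eef_rot': [-0.0, 0.707, 0.707, -0.0], 'q': [0.443, 0.216, 1.577, -0.0, 1.348, 0.443], 'wrist_force': [0.171, 0.304, 0.645], 'opening': 1.002, 'grasp_force': 0.0}
```

View pics/w6.png

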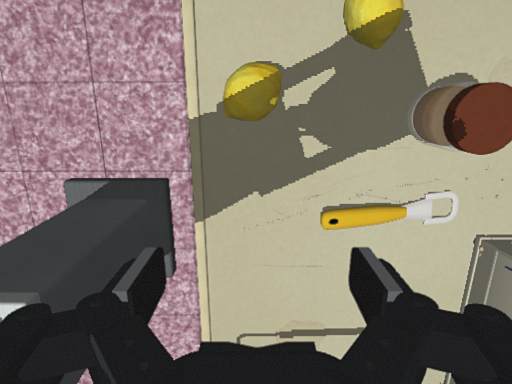

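The lemon is at (252,91) with its long axis from lower-left to upper-right, about 47° in the world. I turn the gripper -43° and grasp.

```bash
python3 -m pendant '[[-0.022,0.1,0,0,0,-0.08],[0,0.1,0,0,0,-0.08],[0,0.1,0,0,0,-0.08],[0,0.1,-0.1,0,0,-0.08],[0,0,-0.2,0,0,-0.08],[0,0,-0.2,0,0,-0.08],[0,0,-0.2,0,0,0],[0,0,-0.2,0,0,0],[0,0,-0.15,0,0,0],[0,0,0,0,0,0]]'
python3 -m pendant '[[0,0,0,0,0,0],[0,0,0,0,0,0],[0,0,0,0,0,0],[0,0,0,0,0,0],[0,0,0,0,0,0],[0,0,0,0,0,0],[0,0,0.05,0,0,0],[0,0,0.1,0,0,0],[0,0,0.1,0,0,0],[0,0,0.1,0,0,0]]' -1
```

```text
time_s: 21.85
eef_pos: [0.464, 0.4326, 0.0205]
eef_rot: [0.0, 0.918, 0.397, -0.003]
wrist_force: [-0.0, -1.2, -0.2]
opening: 0.998
grasp_force: 0.0
time_s: 23.1
eef_pos: [0.4665, 0.4342, 0.0957]
eef_rot: [-0.0, 0.918, 0.397, 0.001]
wrist_force: [0.1, 0.9, -1.1]
opening: 0.593
grasp_force: 62.7
```

```bash
python3 -m pendant '[[0,0,0.15,0,0,0],[0,0,0.2,0,0,0],[0,-0.05,0.175,0,0,0],[0.05,-0.15,0,0,0,-0.0625],[0.05,-0.2,0,0,0,-0.0625],[0.05,-0.2,0,0,0,-0.0625],[0.05,-0.2,0,0,0,-0.0625],[0.05,-0.2,0,0,0,-0.0625],[0.05,-0.2,0,0,0,-0.0625],[0,0,0,0,0,0]]'
python3 -m pendant '[[0.05,-0.2,0,0,0,-0.0625],[0.05,-0.2,0,0,0,-0.0625],[0.05,-0.2,0,0,0,0],[0.05,-0.2,0,0,0,0],[0.05,-0.2,0,0,0,0],[0.05,-0.15,0,0,0,0],[0.02,-0.05,0,0,0,0],[0,0,0,0,0,0],[0,0,0,0,0,0],[0,0,0,0,0,0]]'
```

```text
time_s: 24.35
eef_pos: [0.527, 0.1915, 0.1997]
eef_rot: [0.0, 0.994, 0.112, 0.001]
wrist_force: [-1.3, 0.7, -1.1]
opening: 0.595
grasp_force: 62.7
time_s: 25.6
eef_pos: [0.5899, -0.0448, 0.1986]
eef_rot: [-0.0, 1.0, 0.017, -0.0]
wrist_force: [-0.3, -0.6, -0.5]
opening: 0.593
grasp_force: 62.8
```

```bash
python3 -m pendant '[[0.005,-0.01,-0.1,0,0,0],[0,0,-0.15,0,0,0],[0,0,-0.15,0,0,0],[0,0,-0.15,0,0,0],[0,0,-0.1,0,0,0],[0,0,-0.1,0,0,0],[0,0,-0.05,0,0,0],[0,0,-0.03,0,0,0],[0,0,0,0,0,0],[0,0,0,0,0,0]]'
python3 -m pendant '[[0,0,0,0,0,0],[0,0,0,0,0,0],[0,0,0,0,0,0],[0,0,0,0,0,0],[0,0,0.05,0,0,0],[0,0,0.1,0,0,0],[0,0,0.2,0,0,0],[0,0,0.2,0,0,0],[0,0,0.2,0,0,0],[0,0,0.2,0,0,0]]' 0.53
python3 -m pendant '[[-0.1,0,0.2,0,0,0],[-0.1,0,0.2,0,0,0],[-0.1,0,0.1,0,0,0],[-0.1,0,0,0,0,0],[-0.1,0,0,0,0,0],[-0.05,0,0,0,0,0],[0,0,0,0,0,0],[0,0,0,0,0,0],[0,0,0,0,0,0],[0,0,0,0,0,0]]'; python3 -c "
from h import *
b=shot('wrist','w7.png');a=shot('scene','s7.png')
cv2.imwrite('pics/c7.png',np.hstack([cv2.resize(a[150:280,260:420],(288,234)),np.zeros((234,0,3),np.uint8)]) if 0 else np.hstack([cv2.resize(a[140:300,270:390],(288,384)),b]))"
```

```text
time_s: 26.85
eef_pos: [0.5918, -0.0483, 0.0332]
eef_rot: [0.0, 1.0, 0.016, 0.001]
wrist_force: [0.2, -0.3, -0.2]
opening: 0.597
grasp_force: 62.8
time_s: 28.1
eef_pos: [0.5913, -0.0481, 0.2258]
eef_rot: [0.0, 1.0, 0.016, 0.001]
wrist_force: [0.8, -0.3, -0.3]
opening: 0.766
grasp_force: 0.0
time_s: 29.35
eef_pos: [0.4813, -0.0481, 0.3223]
eef_rot: [-0.0, 1.0, 0.016, -0.0]
wrist_force: [0.4, -0.5, 0.2]
opening: 0.771
grasp_force: 0.0
```

View pics/c7.png

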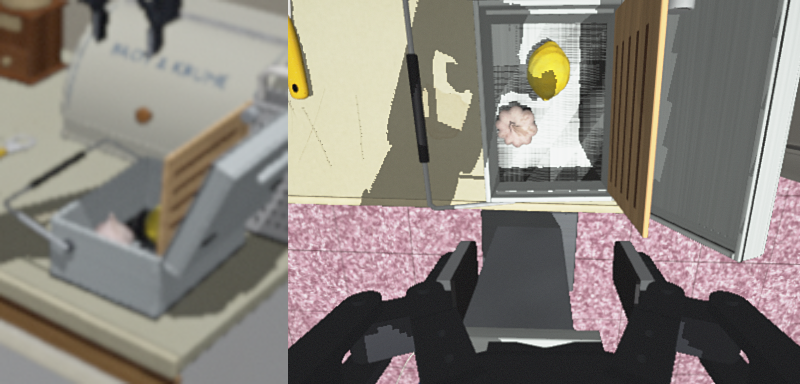

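Both vegetables are in the lower tier: the lemon at wrist (548-288=260,70), the garlic at (229,125). I close the flap by straddling its top edge and drawing it forward.

```bash
python3 -m pendant '[[0.1,-0.1,0,0,0,0],[0.1,-0.1,0,0,0,0],[0.1,-0.1,0,0,0,0],[0.075,-0.105,0,0,0,0],[0,0,0,0,0,0],[0,0,-0.1,0,0,0],[0,0,-0.15,0,0,0],[0,0,-0.1,0,0,0],[0,0,0,0,0,0],[0,0,0,0,0,0]]' -0.15
python3 -m pendant '[[0,0,-0.1,0,0,0],[0,0,-0.1,0,0,0],[0,0,-0.06,0,0,0],[0,0,0,0,0,0],[0,0,0,0,0,0],[0,0,0,0,0,0],[0,0,0,0,0,0],[0,0,0,0,0,0],[0,0,0,0,0,0],[0,0,0,0,0,0]]'; python3 -c "
from h import *
b=shot('wrist','w8.png');a=shot('scene','s8.png')
cv2.imwrite('pics/c8.png',np.hstack([cv2.resize(a[120:280,270:390],(288,384)),b]))"
```

```text
time_s: 30.7
eef_pos: [0.5564, -0.1288, 0.2536]
eef_rot: [0.0, 1.0, 0.016, 0.001]
wrist_force: [0.2, -0.0, -0.2]
opening: 0.427
grasp_force: 0.0
time_s: 31.95
eef_pos: [0.5561, -0.1291, 0.2005]
eef_rot: [-0.0, 1.0, 0.016, -0.0]
wrist_force: [-0.5, 0.0, 0.5]
opening: 0.428
grasp_force: 0.0
```

View pics/c8.png

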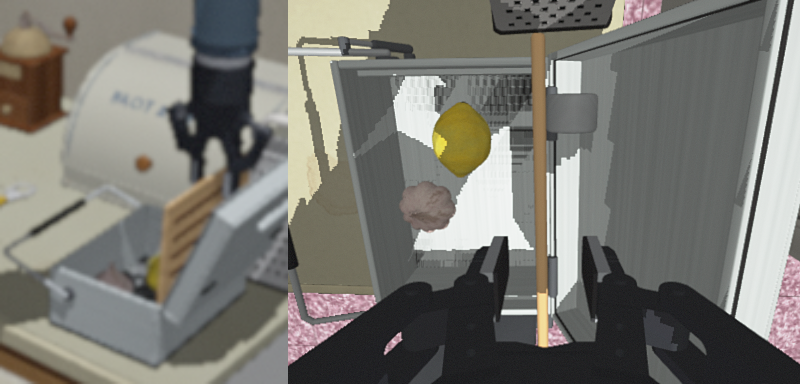

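The flap edge is between the fingers. I pull it forward and release upward.

```bash
python3 -m pendant '[[0,0.06,0,0,0,0],[0,0.07,0,0,0,0],[0,0.08,0,0,0,0],[0,0.08,-0.01,0,0,0],[0,0.05,-0.02,0,0,0],[0,0.03,0.1,0,0,0],[0,0,0.2,0,0,0],[0,0,0.2,0,0,0],[0,0,0,0,0,0],[0,0,0,0,0,0]]'
python3 -m pendant '[[-0.05,0.1,0,0,0,0],[-0.05,0.1,0,0,0,0],[-0.05,0.1,0,0,0,0],[-0.05,0.1,0,0,0,0],[0,0.1,0,0,0,0],[0,0.1,0,0,0,0],[0,0.1,0,0,0,0],[0,0.1,0,0,0,0],[0,0.1,0,0,0,0],[0,0.1,0,0,0,0]]' 1; python3 -c "
from h import *
b=shot('wrist','w9.png');a=shot('scene','s9.png');st()
cv2.imwrite('pics/c9.png',np.hstack([cv2.resize(a[120:280,270:390],(288,384)),b]))"
```

```text
time_s: 33.3
eef_pos: [0.5558, -0.0547, 0.2936]
eef_rot: [-0.0, 1.0, 0.016, -0.0]
wrist_force: [-0.2, 0.7, -1.4]
opening: 0.431
grasp_force: 0.0
time_s: 34.55
eef_pos: [0.5154, 0.1465, 0.2947]
eef_rot: [-0.0, 1.0, 0.016, 0.0]
wrist_force: [-0.2, 0.1, -0.1]
opening: 1.002
grasp_force: 0.0
{'time_s': 34.65, 'eef_pos': [0.515, 0.147, 0.295], 'eef_rot': [-0.0, 1.0, 0.017, 0.0], 'q': [0.056, 0.05, 1.639, 0.001, 1.452, 1.593], 'wrist_force': [0.614, -0.746, -0.21], 'opening': 0.998, 'grasp_force': 0.0}
```

View pics/c9.png

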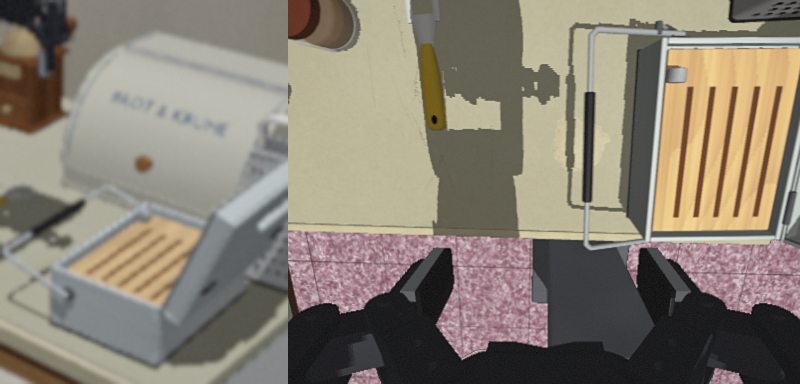

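The flap is down flat. The peeler handle runs from (149,129) to (139,43) in the wrist picture. I check its height and then grasp it.

```bash
python3 - <<'E'
from h import *
print(tri(('w5',(327,154)),('w9',(149,129)),('w4',(300,79))),tri(('w5',(415,148)),('w9',(139,43)),('w4',(372,77))))
print(atz('w9',(149,129),.012),atz('w9',(139,43),.012))
E
python3 -m pendant '[[0.07,0.1,-0.1,0,0,0.027],[0.07,0.1,-0.1,0,0,0],[0.07,0.1,-0.1,0,0,0],[0.07,0.1,-0.1,0,0,0],[0.07,0.1,-0.1,0,0,0],[0.07,0.1,-0.15,0,0,0],[0.07,0.1,-0.15,0,0,0],[0.035,0.025,-0.1,0,0,0],[0,0,0,0,0,0],[0,0,0,0,0,0]]' 0.2
```

```text
(array([0.5488, 0.2866, 0.0141]), [np.float64(0.4), np.float64(0.1), np.float64(0.5)]) (array([0.6501, 0.2935, 0.0082]), [np.float64(1.5), np.float64(2.6), np.float64(3.9)])
[0.5488 0.2874 0.012 ] [0.6521 0.2931 0.012 ]
time_s: 35.9
eef_pos: [0.6213, 0.2897, 0.1155]
eef_rot: [-0.0, 0.999, 0.037, 0.0]
wrist_force: [-0.5, 0.9, -0.5]
opening: 0.6
grasp_force: 0.0
```

```bash
python3 -m pendant '[[-0.005,0.007,-0.1,0,0,0],[0,0,-0.15,0,0,0],[0,0,-0.15,0,0,0],[0,0,-0.1,0,0,0],[0,0,-0.015,0,0,0],[0,0,0,0,0,0],[0,0,0,0,0,0],[0,0,0,0,0,0],[0,0,0,0,0,0],[0,0,0,0,0,0]]'
python3 -m pendant '[[0,0,0,0,0,0],[0,0,0,0,0,0],[0,0,0,0,0,0],[0,0,0,0,0,0],[0,0,0,0,0,0],[0,0,0,0,0,0],[0,0,0.05,0,0,0],[0,0,0.15,0,0,0],[0,0,0.2,0,0,0],[0,0,0.2,0,0,0]]' -1
```

```text
time_s: 37.15
eef_pos: [0.6202, 0.2914, 0.0117]
eef_rot: [-0.0, 0.999, 0.037, 0.0]
wrist_force: [-0.8, -0.0, 1.1]
opening: 0.599
grasp_force: 0.0
time_s: 38.4
eef_pos: [0.6193, 0.2911, 0.132]
eef_rot: [0.0, 0.999, 0.037, -0.001]
wrist_force: [0.5, -0.0, -1.1]
opening: 0.469
grasp_force: 62.2
```

An opening of 40 mm does not match a 25 mm handle, so I look.

```bash
python3 -c "
from h import *
b=shot('wrist','w10.png');a=shot('side','d10.png');st()
cv2.imwrite('pics/c10.png',np.hstack([cv2.resize(a[120:280,180:300],(288,384)),b]))"
```

```text
{'time_s': 38.5, 'eef_pos': [0.623, 0.292, 0.138], 'eef_rot': [-0.001, 0.999, 0.037, 0.004], 'q': [0.266, 0.514, 1.384, -0.0, 1.234, 1.763], 'wrist_force': [-0.188, 0.516, 0.664], 'opening': 0.467, 'grasp_force': 62.268}
```

View pics/c10.png

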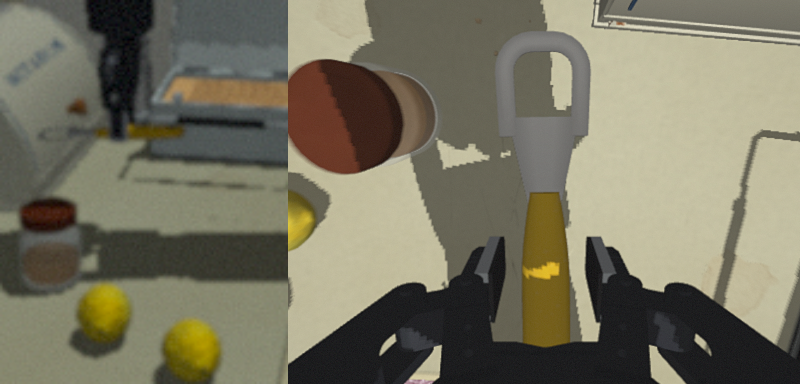

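The tool is held level, with the pads on a body wider than it looks. I carry it to the flap.

```bash
python3 -m pendant '[[0,0,0.1,0,0,-0.027],[0,0,0.15,0,0,0],[-0.04,-0.15,0,0,0,0],[-0.05,-0.2,0,0,0,0],[-0.05,-0.2,0,0,0,0],[-0.05,-0.2,0,0,0,0],[-0.05,-0.2,0,0,0,0],[-0.05,-0.2,0,0,0,0],[-0.05,-0.2,0,0,0,0],[0,0,0,0,0,0]]'
python3 -m pendant '[[-0.05,-0.2,0,0,0,0],[-0.0425,-0.15,0,0,0,0],[0,-0.055,0,0,0,0],[0,0,0,0,0,0],[0,0,-0.1,0,0,0],[0,0,-0.1,0,0,0],[0,0,-0.1,0,0,0],[0,0,-0.05,0,0,0],[0,0,0,0,0,0],[0,0,0,0,0,0]]'
```

```text
time_s: 39.75
eef_pos: [0.5509, 0.019, 0.1805]
eef_rot: [0.0, 1.0, 0.014, -0.001]
wrist_force: [-0.3, -0.1, 0.1]
opening: 0.468
grasp_force: 62.2
time_s: 41.0
eef_pos: [0.5343, -0.0595, 0.1123]
eef_rot: [0.0, 1.0, 0.016, 0.001]
wrist_force: [-0.0, 0.5, -1.0]
opening: 0.47
grasp_force: 62.2
```

```bash
python3 -m pendant '[[0,0,-0.05,0,0,0],[0,0,-0.03,0,0,0],[0,0,-0.02,0,0,0],[0,0,0,0,0,0],[0,0,0,0,0,0],[0,0,0,0,0,0],[0,0,0,0,0,0],[0,0,0,0,0,0],[0,0,0,0,0,0],[0,0,0,0,0,0]]'
python3 -m pendant '[[0,0,0,0,0,0],[0,0,0,0,0,0],[0,0,0,0,0,0],[0,0,0,0,0,0],[0,0,0,0,0,0],[0,0,0.1,0,0,0],[0,0,0.1,0,0,0],[0,0,0.2,0,0,0],[0,0,0.2,0,0,0],[0,0,0.2,0,0,0]]' 0.4
python3 -m pendant '[[-0.05,0.1,0.1,0,0,0],[-0.05,0.1,0.1,0,0,0],[-0.05,0,0.1,0,0,0],[-0.05,0,0.1,0,0,0],[-0.05,0,0,0,0,0],[0,0,0,0,0,0],[0,0,0,0,0,0],[0,0,0,0,0,0],[0,0,0,0,0,0],[0,0,0,0,0,0]]' -1;python3 -c "
from h import *
b=shot('wrist','w11.png');a=shot('scene','s11.png');st()
cv2.imwrite('pics/c11.png',np.hstack([cv2.resize(a[120:280,300:420],(288,384)),b]))"
```

```text
time_s: 42.25
eef_pos: [0.5336, -0.0597, 0.0915]
eef_rot: [0.0, 1.0, 0.016, 0.0]
wrist_force: [0.1, 0.7, -0.6]
opening: 0.469
grasp_force: 62.2
time_s: 43.5
eef_pos: [0.5334, -0.0596, 0.2528]
eef_rot: [-0.0, 1.0, 0.016, -0.0]
wrist_force: [1.2, -0.3, -0.3]
opening: 0.7
grasp_force: 0.0
time_s: 44.75
eef_pos: [0.4837, -0.0197, 0.3313]
eef_rot: [-0.0, 1.0, 0.016, -0.0]
wrist_force: [0.1, 0.4, -0.1]
opening: 0.002
grasp_force: 0.0
{'time_s': 44.85, 'eef_pos': [0.484, -0.02, 0.331], 'eef_rot': [-0.0, 1.0, 0.016, -0.0], 'q': [-0.287, -0.093, 1.707, 0.0, 1.528, 1.253], 'wrist_force': [0.179, -2.04, -0.972], 'opening': -0.001, 'grasp_force': 0.0}
```

View pics/c11.png

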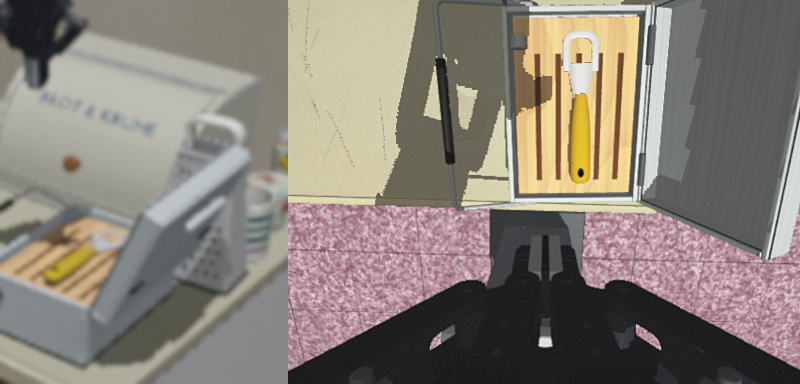

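The peeler lies flat on the flap and the lid is open. I work out the lid edge position by triangulation.

Run:
```python
from h import *
print(tri(('w11',(475,257)),('s11',(359,210))),tri(('w11',(475,257)),('w7',(452,259))),tri(('w11',(475,257)),('w7',(452,259)),('s11',(359,210))))
c=np.array([.546,-.054]);x=np.array([.035,-.999]);y=np.array([.999,.035])
for a in (1.75,1.85,1.95):
  for r,h in((164,0),(164,31)):
    X=81-r*np.cos(a)+h*np.sin(a); Z=88+r*np.sin(a)+h*np.cos(a)
    P=np.append(c+x*X/1e3-.113*y,Z/1e3); print(a,h,P.round(3),proj('w11',P),proj('w7',P),proj('s11',P))
```

```text
(array([ 0.4381, -0.2036,  0.2339]), [np.float64(0.6), np.float64(0.6)]) (array([ 0.4205, -0.232 ,  0.199 ]), [np.float64(0.2), np.float64(0.2)]) (array([ 0.4382, -0.2047,  0.2343]), [np.float64(0.6), np.float64(2.0), np.float64(1.6)])
1.75 0 [ 0.437 -0.168  0.249] [[442.4 267. ]] [[412.5 269.4]] [[347.9 200.8]]
1.75 31 [ 0.438 -0.199  0.244] [[476.2 263.2]] [[448.5 265.4]] [[357.8 206. ]]
1.85 0 [ 0.438 -0.184  0.246] [[459.6 264.4]] [[431.  266.7]] [[353.  203.8]]
1.85 31 [ 0.439 -0.214  0.237] [[489.1 259. ]] [[462.7 261. ]] [[362.7 210. ]]
1.95 0 [ 0.438 -0.2    0.24 ] [[474.5 261. ]] [[447.2 263.1]] [[358.  207.3]]
1.95 31 [ 0.439 -0.228  0.229] [[499.2 254.1]] [[474.  255.9]] [[367.4 214.4]]
```

Run:
```python
from h import *
for uv in [(345,272),(438,208)]: print('top',atz('s0',uv,0))
print('fridge low',atz('s0',(428,383),-.85),atz('s0',(428,360),-.85), 'fridge left edge as x=.45,.6 plane:')
for x in(.3,.45,.6,.8):
    o,v=ray(load('s0'),(470,180)); print(x,(o+v*(x-o[0])/v[0]).round(3))
    o,v=ray(load('d0'),(325,100)); 
for y in(-.3,-.4,-.6,-.8): 
    r=[]
    for uv in((187,100),(325,100)):
        o,v=ray(load('d0'),uv); r.append((o+v*(y-o[1])/v[1]).round(2))
    print(y,r,proj('s0',r))
```

```text
top [ 0.4664 -0.1568  0.    ]
top [ 1.0231 -0.1943  0.    ]
fridge low [ 1.0282 -0.2894 -0.85  ] [ 1.1575 -0.2247 -0.85  ] fridge left edge as x=.45,.6 plane:
0.3 [ 0.3   -0.516  0.461]
0.45 [ 0.45  -0.47   0.395]
0.6 [ 0.6   -0.423  0.329]
0.8 [ 0.8   -0.361  0.241]
-0.3 [array([ 0.98, -0.3 ,  0.23]), array([ 0.4 , -0.3 ,  0.25])] [[471.6 160.6]
 [384.9 221.8]]
-0.4 [array([ 1.02, -0.4 ,  0.21]), array([ 0.41, -0.4 ,  0.23])] [[504.1 170.4]
 [423.4 241.1]]
-0.6 [array([ 1.1 , -0.6 ,  0.18]), array([ 0.41, -0.6 ,  0.2 ])] [[569.5 187.7]
 [504.5 283.7]]
-0.8 [array([ 1.18, -0.8 ,  0.14]), array([ 0.42, -0.8 ,  0.17])] [[631.5 208. ]
 [594.2 328.3]]
```

```bash
python3 -m pendant '[[0.05,-0.1,0,0,0,0],[0.05,-0.2,0,0,0,0],[0.05,-0.2,0,0,0,0],[0.05,-0.2,0,0,0,0],[0.03,-0.2,0,0,0,0],[0,-0.2,0,0,0,0],[0,-0.15,0,0,0,0],[0,0,0,0,0,0],[0,0,0,0,0,0],[0,0,0,0,0,0]]' -1
python3 -m pendant '[[0,0,-0.1,0,0,0],[0,0,-0.1,0,0,0],[0,0,-0.1,0,0,0],[0,0,-0.1,0,0,0],[0,0,-0.1,0,0,0],[0,0,-0.08,0,0,0],[0,0,0,0,0,0],[0,0,0,0,0,0],[0,0,0,0,0,0],[0,0,0,0,0,0]]'
```

```text
time_s: 46.1
eef_pos: [0.5298, -0.269, 0.3316]
eef_rot: [-0.0, 1.0, 0.016, 0.0]
wrist_force: [-0.2, -0.3, -0.1]
opening: 0.003
grasp_force: 0.0
time_s: 47.35
eef_pos: [0.5299, -0.2699, 0.2162]
eef_rot: [0.0, 1.0, 0.016, 0.0]
wrist_force: [0.1, 0.5, 0.4]
opening: 0.001
grasp_force: 0.0
```

```bash
python3 -m pendant '[[0,0.05,0,0,0,0],[0,0.05,0,0,0,0],[0,0.05,0,0,0,0],[0,0.05,0,0,0,0],[0,0.05,0,0,0,0],[0,0.05,0,0,0,0],[0,0.05,0,0,0,0],[0,0.05,0,0,0,0],[0,0.05,0,0,0,0],[0,0.05,0,0,0,0]]'
python3 -m pendant '[[0,0.05,0,0,0,0],[0,0.05,0,0,0,0],[0,0.05,0,0,0,0],[0,0.05,0,0,0,0],[0,0.05,0,0,0,0],[0,0.05,0,0,0,0],[0,0,0.1,0,0,0],[0,0,0.2,0,0,0],[0,0,0.2,0,0,0],[0,0,0.1,0,0,0]]'
python3 -m pendant '[[-0.1,0,0,0,0,0],[-0.1,0,0,0,0,0],[-0.1,0,0,0,0,0],[0,0,0,0,0,0],[0,0,0,0,0,0],[0,0,0,0,0,0],[0,0,0,0,0,0],[0,0,0,0,0,0],[0,0,0,0,0,0],[0,0,0,0,0,0]]'
python3 -m pendant '[[0,0.1,0,0,0,0],[0,0.1,0,0,0,0],[0,0.1,0,0,0,0],[0,0.1,0,0,0,0],[0,0.1,0,0,0,0],[0,0,0,0,0,0],[0,0,0,0,0,0],[0,0,0,0,0,0],[0,0,0,0,0,0],[0,0,0,0,0,0]]' -0.2
python3 - <<'E'
from h import *
b=shot('wrist','w12.png');a=shot('scene','s12.png');d=shot('side','d12.png')
for f in('s11','s12'):
    i=cv2.cvtColor(cv2.imread(f'pics/{f}.png'),cv2.COLOR_BGR2HSV)
    print(f,i[188:236:8,340:400:8].tolist()[0:1])
# wood (orange) pixels inside the tin area per view; predicted lid ridge positions
for n,f in(('side','d9'),('side','d12')):
    try:
        im=cv2.cvtColor(cv2.imread(f'pics/{f}.png'),cv2.COLOR_BGR2HSV)[130:200,230:320]; print(f,(cv2.inRange(im,(8,70,80),(24,255,255))>0).sum())
    except Exception as e: print(e)
for f in('w11','w12'):
    im=cv2.cvtColor(cv2.imread(f'pics/{f}.png'),cv2.COLOR_BGR2HSV); print(f,'wood px',(cv2.inRange(im,(8,70,80),(24,255,255))>0).sum())
im=cv2.cvtColor(cv2.imread('pics/d0.png'),cv2.COLOR_BGR2HSV)[130:200,230:320]; print('d0',(cv2.inRange(im,(8,70,80),(24,255,255))>0).sum())
E
```

```text
time_s: 48.6
eef_pos: [0.5295, -0.1789, 0.2275]
eef_rot: [0.011, 1.0, 0.015, 0.001]
wrist_force: [-37.2, -22.0, 65.5]
opening: 0.002
grasp_force: 41.5
time_s: 49.85
eef_pos: [0.5299, -0.1088, 0.3376]
eef_rot: [-0.0, 1.0, 0.016, 0.001]
wrist_force: [0.8, 0.4, 0.2]
opening: -0.002
grasp_force: 0.0
time_s: 51.1
eef_pos: [0.4696, -0.1097, 0.3355]
eef_rot: [-0.0, 1.0, 0.016, -0.0]
wrist_force: [-0.9, -0.5, 0.6]
opening: 0.004
grasp_force: 0.0
time_s: 52.35
eef_pos: [0.4696, -0.01, 0.3355]
eef_rot: [0.0, 1.0, 0.015, -0.0]
wrist_force: [0.4, -0.3, 0.0]
opening: 0.4
grasp_force: 0.0
s11 [[[30, 14, 164], [27, 15, 168], [27, 16, 171], [33, 15, 172], [53, 7, 150], [105, 4, 142], [98, 11, 182], [99, 13, 194]]]
s12 [[[30, 14, 163], [27, 15, 167], [27, 15, 169], [30, 15, 170], [70, 5, 149], [105, 7, 141], [105, 4, 117], [113, 7, 146]]]
OpenCV(4.12.0) /io/opencv/modules/imgproc/src/color.cpp:199: error: (-215:Assertion failed) !_src.empty() in function 'cvtColor'

d12 0
w11 wood px 19132
w12 wood px 0
d0 562[ WARN:0@1.154] global loadsave.cpp:275 findDecoder imread_('pics/d9.png'): can't open/read file: check file path/integrity
```

No wood is visible any more, so the lid is down. I check how low it sits from the grey profile in the side view, and re-measure the bail bar.

Run:
```python
from h import *
c=np.array([.546,-.054]);x=np.array([.035,-.999]);y=np.array([.999,.035])
W=lambda X,Y,Z: np.append(c+x*X/1e3+y*Y/1e3,Z/1e3)
for n,P in {'lid front top':(-83,0,119),'lid rear top':(81,0,119),'ridge top':(-50,0,133),'rim':(-83,0,88),'open lid edge':(126,0,246),'bail':(-151.4,0,87)}.items(): print(n,proj('d12',W(*P)),proj('w12',W(*P)))
g=cv2.cvtColor(cv2.imread('pics/d12.png'),cv2.COLOR_BGR2GRAY);u=int(proj('d12',W(-83,0,119))[0][0]);print(u,g[95:190,u].tolist())
g=cv2.cvtColor(cv2.imread('pics/w12.png'),cv2.COLOR_BGR2GRAY)
m=(g<45).astype(np.uint8); m[240:]=0; n,l,s,ce=cv2.connectedComponentsWithStats(m)
for i in range(1,n):
    if s[i][4]>150: print('dark',s[i],ce[i].round(1))
v=int(proj('w12',W(-83,0,119))[0][1]);print(v,g[v,60:512:4].tolist())
```

```text
lid front top [[274.3 154.7]] [[221.   99.2]]
lid rear top [[280.2 141.8]] [[373.2  98.7]]
ridge top [[275.6 148. ]] [[251.4  99. ]]
rim [[274.1 163.4]] [[223.9  99.4]]
open lid edge [[282.5 105.6]] [[503.2  97.5]]
bail [[271.2 170.4]] [[165.8  99.7]]
274 [87, 91, 86, 92, 89, 93, 88, 92, 85, 85, 90, 89, 89, 89, 88, 88, 82, 91, 87, 83, 91, 89, 90, 87, 90, 91, 86, 92, 89, 87, 91, 86, 90, 92, 86, 90, 92, 88, 85, 86, 89, 91, 87, 87, 90, 81, 94, 118, 139, 146, 148, 146, 140, 110, 91, 82, 81, 72, 66, 70, 77, 84, 85, 77, 77, 82, 78, 69, 63, 73, 76, 85, 82, 72, 60, 30, 24, 51, 72, 81, 84, 83, 81, 78, 78, 81, 83, 76, 83, 81, 72, 50, 47, 68, 84]
dark [156  46  19 106 774] [165.3  91.1]
dark [206 203  93   5 184] [251.2 204.7]
99 [186, 188, 187, 190, 193, 191, 191, 190, 192, 193, 175, 192, 192, 194, 93, 97, 94, 95, 95, 96, 130, 193, 192, 191, 191, 155, 29, 21, 101, 94, 187, 185, 157, 96, 94, 96, 98, 97, 94, 202, 99, 115, 112, 110, 112, 111, 116, 103, 109, 101, 113, 111, 111, 109, 224, 222, 225, 220, 225, 222, 225, 228, 224, 222, 226, 218, 224, 220, 223, 223, 222, 222, 222, 222, 223, 226, 221, 221, 223, 192, 194, 193, 200, 81, 81, 81, 80, 83, 80, 82, 82, 80, 83, 80, 81, 80, 81, 81, 78, 79, 81, 81, 78, 79, 79, 79, 80, 78, 79, 81, 79, 79, 81]
```

The profile matches a fully shut lid: top edge at row 141 (142 predicted) and ridge at row 148. The bail bar is where predicted, at (0.541, 0.097, 0.087). I pinch it now.

```bash
python3 -m pendant '[[0.1,0.12,0,0,0,0],[0.1,0.12,0,0,0,0],[0.1,0.12,0,0,0,0],[0.057,0.12,0,0,0,0],[0,0.056,-0.1,0,0,0],[0,0,-0.2,0,0,0],[0,0,-0.2,0,0,0],[0,0,-0.2,0,0,0],[0,0,-0.1,0,0,0],[0,0,0,0,0,0]]' -0.1
python3 -m pendant '[[0,0,-0.1,0,0,0],[0,0,-0.1,0,0,0],[0,0,-0.1,0,0,0],[0,0,-0.1,0,0,0],[0,0,-0.08,0,0,0],[0,0,0,0,0,0],[0,0,0,0,0,0],[0,0,0,0,0,0],[0,0,0,0,0,0],[0,0,0,0,0,0]]'
python3 -m pendant '[[0,0,0,0,0,0],[0,0,0,0,0,0],[0,0,0,0,0,0],[0,0,0,0,0,0],[0,0,0,0,0,0],[0,0,0,0,0,0],[0,0,0,0,0,0],[0,0,0,0,0,0],[0,0,0,0,0,0],[0,0,0,0,0,0]]' -1
python3 - <<'E'
import numpy as np
t=np.arange(0,21)*.08+.262; s=-.105*np.cos(t); z=.105*np.sin(t)
for a,b in zip(np.diff(s),np.diff(z)): print('[%.4f,%.4f,%.4f,0,0,0],'%(a*.035/.2,-a/.2,b/.2))
E
```

```text
time_s: 53.75
eef_pos: [0.5397, 0.0975, 0.1736]
eef_rot: [-0.0, 1.0, 0.016, -0.002]
wrist_force: [-0.3, 0.1, 0.3]
opening: 0.45
grasp_force: 0.0
time_s: 55.0
eef_pos: [0.5412, 0.0975, 0.0798]
eef_rot: [-0.0, 1.0, 0.016, 0.0]
wrist_force: [-0.5, 0.0, 0.0]
opening: 0.452
grasp_force: 0.0
time_s: 56.25
eef_pos: [0.541, 0.0991, 0.0797]
eef_rot: [-0.001, 1.0, 0.016, 0.0]
wrist_force: [-0.4, 6.7, 1.9]
opening: 0.115
grasp_force: 58.4
[0.0004,-0.0125,0.0401,0,0,0],
[0.0005,-0.0157,0.0390,0,0,0],
[0.0007,-0.0187,0.0376,0,0,0],
[0.0008,-0.0217,0.0360,0,0,0],
[0.0009,-0.0245,0.0341,0,0,0],
[0.0009,-0.0271,0.0321,0,0,0],
[0.0010,-0.0296,0.0298,0,0,0],
[0.0011,-0.0319,0.0273,0,0,0],
[0.0012,-0.0340,0.0247,0,0,0],
[0.0013,-0.0358,0.0219,0,0,0],
[0.0013,-0.0375,0.0190,0,0,0],
[0.0014,-0.0389,0.0159,0,0,0],
[0.0014,-0.0400,0.0128,0,0,0],
[0.0014,-0.0409,0.0095,0,0,0],
[0.0015,-0.0415,0.0062,0,0,0],
[0.0015,-0.0419,0.0029,0,0,0],
[0.0015,-0.0420,-0.0005,0,0,0],
[0.0015,-0.0418,-0.0038,0,0,0],
[0.0014,-0.0414,-0.0072,0,0,0],
[0.0014,-0.0407,-0.0104,0,0,0],
```

```bash
python3 -m pendant '[[0,-0.0125,0.04,0,0,0],[0.001,-0.016,0.039,0,0,0],[0.001,-0.019,0.038,0,0,0],[0.001,-0.022,0.036,0,0,0],[0.001,-0.0245,0.034,0,0,0],[0.001,-0.027,0.032,0,0,0],[0.001,-0.03,0.03,0,0,0],[0.001,-0.032,0.027,0,0,0],[0.001,-0.034,0.025,0,0,0],[0.001,-0.036,0.022,0,0,0]]'
python3 -m pendant '[[0.001,-0.0375,0.019,0,0,0],[0.001,-0.039,0.016,0,0,0],[0.0015,-0.04,0.013,0,0,0],[0.0015,-0.041,0.0095,0,0,0],[0.0015,-0.0415,0.006,0,0,0],[0.0015,-0.042,0.003,0,0,0],[0.0015,-0.042,-0.0005,0,0,0],[0.0015,-0.042,-0.004,0,0,0],[0.0015,-0.041,-0.007,0,0,0],[0.0015,-0.041,-0.01,0,0,0]]'
```

```text
time_s: 57.5
eef_pos: [0.5435, 0.0517, 0.1464]
eef_rot: [-0.004, 1.0, 0.016, 0.001]
wrist_force: [-3.4, 20.7, 13.4]
opening: 0.112
grasp_force: 58.5
time_s: 58.75
eef_pos: [0.5473, -0.0347, 0.1536]
eef_rot: [-0.0, 1.0, 0.016, 0.002]
wrist_force: [6.2, -6.4, 12.2]
opening: 0.115
grasp_force: 65.2
```

```bash
python3 -m pendant '[[0.0015,-0.04,-0.014,0,0,0],[0.0015,-0.039,-0.017,0,0,0],[0.001,-0.037,-0.02,0,0,0],[0.001,-0.018,-0.012,0,0,0],[0,0,0,0,0,0],[0,0,0,0,0,0],[0,0,0,0,0,0],[0,0,0,0,0,0],[0,0,0,0,0,0],[0,0,0,0,0,0]]'
python3 -m pendant '[[0,0,0,0,0,0],[0,0,0,0,0,0],[0,0,0,0,0,0],[0,0,0,0,0,0],[0,0,0,0,0,0],[0,0,0.1,0,0,0],[0,0,0.1,0,0,0],[0,0,0.2,0,0,0],[0,0,0.2,0,0,0],[0,0,0.2,0,0,0]]' 0
python3 -m pendant '[[0,0.05,0.1,0,0,0],[-0.1,0.1,0,0,0,0],[-0.1,0.1,0,0,0,0],[-0.1,0.1,0,0,0,0],[-0.1,0.05,0,0,0,0],[0,0,0,0,0,0],[0,0,0,0,0,0],[0,0,0,0,0,0],[0,0,0,0,0,0],[0,0,0,0,0,0]]'
python3 - <<'E'
from h import *
shot('wrist','w13.png');shot('side','d13.png')
c=np.array([.546,-.054]);x=np.array([.035,-.999]);y=np.array([.999,.035])
W=lambda X,Y,Z: np.append(c+x*X/1e3+y*Y/1e3,Z/1e3)
for n,P in {'end':(30.5,0,127.5),'bar L':(30.5,-60,127.5),'bar R':(30.5,60,127.5)}.items(): print(n,proj('w13',W(*P)),proj('d13',W(*P)))
g=cv2.cvtColor(cv2.imread('pics/w13.png'),cv2.COLOR_BGR2GRAY)
m=(g<45).astype(np.uint8); m[235:]=0; n,l,s,ce=cv2.connectedComponentsWithStats(m)
for i in range(1,n):
    if s[i][4]>150: print('dark',s[i],ce[i].round(1))
u,v=proj('d13',W(30.5,0,127.5))[0].astype(int);g=cv2.cvtColor(cv2.imread('pics/d13.png'),cv2.COLOR_BGR2GRAY);print(g[125:180,u].tolist());
E
```

```text
time_s: 60.0
eef_pos: [0.5484, -0.0628, 0.1411]
eef_rot: [0.001, 1.0, 0.016, 0.002]
wrist_force: [6.4, -3.6, -1.3]
opening: 0.114
grasp_force: 61.1
time_s: 61.25
eef_pos: [0.546, -0.0605, 0.3014]
eef_rot: [-0.001, 1.0, 0.016, -0.001]
wrist_force: [-0.0, 0.1, 0.9]
opening: 0.503
grasp_force: 0.0
time_s: 62.5
eef_pos: [0.4668, 0.0185, 0.3203]
eef_rot: [-0.0, 1.0, 0.016, -0.0]
wrist_force: [-0.6, 0.2, -0.0]
opening: 0.499
grasp_force: 0.0
end [[360.1  96.6]] [[278.5 143.3]]
bar L [[355.1 156. ]] [[295.1 144.1]]
bar R [[365.6  30.6]] [[262.2 142.5]]
dark [ 352   31   20  125 1094] [360.4  92.1]
dark [213 203  93   6 201] [259.9 205.3]
[90, 92, 89, 91, 90, 87, 88, 94, 86, 88, 90, 91, 89, 90, 90, 86, 87, 66, 35, 25, 69, 110, 142, 126, 98, 81, 72, 70, 65, 64, 70, 74, 79, 80, 81, 80, 80, 66, 68, 75, 81, 79, 82, 78, 83, 84, 82, 84, 83, 86, 81, 81, 80, 82, 78]
```

The bail bar is at its end-stop position in both views: wrist (360,92) against (360,97) predicted, and side row 143.5 against 143. The robot touches nothing, so I hand in.

```bash
python3 -c "
from bench import ctrl
print(ctrl.hand_in())"
```

```text
the job is handed in; nothing more can be done
None
```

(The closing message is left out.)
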